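# Sell the tin from behind the biscuit tubes and restock the display

### The arm

A 7-joint arm with a two-finger parallel gripper is mounted at the origin on the work surface. World frame = base frame: x ahead of the robot, y to its left, z up, the work surface at z = 0. Lengths are in m, angles in rad, forces in N, time in s.
With the tool pointing down it reaches from about 0.4 to 0.85 m from the base axis. Payload 10.4 kg.
Tool frame: the origin (TCP) lies midway between the tips of the shut fingers; the grasp point (between the pads) lies 19 mm behind it (r.grasp_offset is the distance from the TCP to the grasp point, in m); z points along the fingers, y is the line along which they close (so a half turn about z gives the same grasp; the last joint's range is limited). The gripper opens to 87 mm and grips with 3 to 60 N. Pads are 19 mm wide; open, the fingers measure 117 mm over their backs; the gripper's body (75 mm by 190 mm) begins 51 mm behind the grasp point.
Start: joints at [1.27, 0.332, -0.065, 1.46, 0.022, 1.35, -0.088], TCP at [0.171, -0.601, 0.223] pointing down, gripper open.
Joint ranges: [-2.6, 2.6], [-0.5, 2.12], [-1.47, 1.34], [0.16, 2.42], [-1.27, 4.41], [0.06, 2.06], [-2.6, 2.6]. Speed limits (rad/s): [2.22, 2.22, 2.79, 2.79, 3.14, 3.14, 3.14].

### API

Orientations are given as a unit quaternion [x, y, z, w].
In Python, from bench import r gives the robot as it stands.
- The arm moves only by the tool drive_tool, never from a script. Its argument "moves" is a list that holds one entry, the list of rows, each a list of 7 numbers: the shift along the tool's x, y, z in m, then the turn, a rotation vector about the tool's x, y, z in rad, then the opening, from 0 (shut) to 1 (fully open). In form: [[[tx, ty, tz, ax, ay, az, jaw], ...]]. A call has 1 to 10 rows; each row shifts and turns the commanded pose from where the row before left it, along the tool's axes as they then stand; what a row does not reach is not made up. A row lasts 1/10 s, in which the tool goes at most 50 mm and 8.59 degrees, less where a joint would pass 70% of its speed; a pose out of reach is approached as far as the arm can. A call is refused whole if a number of a shift passes 0.05 or a number of a turn 0.15, either way. A call with a gripper value outside its range is refused whole. The fingers move at their own pace and stop on an object; "squeeze" is the grip in N (left out, the last holds). Time passes only in rows, so rows that do not move let the fingers close. It gives the time, the measured TCP pose, the force, the opening and the grip force at its end, in the units of the state.
- r.read_state(): the state, without advancing time (a new reading comes with each control period).
- r.camera(name): name is "side" or "top" or "wrist"; returns the picture (480x640x3 uint8, red, green, blue); there is no depth.
- r.camera_info(name): a dict with "mtx" (3x3 intrinsics, pixels), "rvec" (rotation vector, rad) and "tvec" (3), from world to camera coordinates, as OpenCV has them; the wrist camera has in their place "T_tool_cam" (4x4, takes a point from camera to tool coordinates, whose origin is the TCP and whose axes are the flange's). Camera axes: x right, y down, z forward; pixel columns grow to the right and rows downward; lengths in m; the calibration is good to about 2 mm. A picture is of the moment at which its call begins: read the wrist's pose just before it. camera_info takes no time and is no camera call.
- r.close_job(): hands the job in; it is judged then, once.
Trained networks look in the newest picture that a camera, given by its name, has taken for a name from the list of things; names that differ only in an ending like _2 or _b are one class to them, and where a whole thing is asked for, a point or a joint stands for the part that bears it (a point fixed in the world has none). Each returns a list of dicts, best first, with "conf" (0 to 1); they miss things now and then, are a little off and sometimes report something else, mostly with a low value. They report only what shows in the picture. A call takes as long as a camera call.
- r.find_in(camera, query): "bbox" ([left, top, right, bottom] in pixels, round what is visible of it).
- r.place_of(camera, query): "at" ([column, row] in pixels: a listed point, or the origin of a listed thing).
The state is a dict: "time": time; "joint_positions": joint angles; "joint_vel": joint speeds; "joint_torque": joint torques, N m; "ee_pos": TCP position; "eef_rot": TCP orientation; "ft_force": force on the tool from outside, world axes, zero at the start; "torque": the same for the moment, N m; "width": finger opening in m; "grip_force": force on a finger pad.
Only numpy, scipy, OpenCV 4.12 (cv2) and the standard library are available. Lean on these libraries where they do the work, as an engineer would, in place of code of your own. Each camera call takes 0.05 s, during which the arm holds its last target. There are 200 camera calls.

### The job

The gold tin behind the two tall biscuit tubes on the display platter is sold: first clear both tubes off to the wooden side board, then press the gold tin fully home into the round cutout of the gift box's foam. With the tubes still on the board, fill the gap by standing the green tin in the middle of the plain white doily where the gold tin was, and only then put each tube back in the middle of the doily with its own colour. Keep all of them upright and leave the white sugar shaker alone.

Things in the scene. Friction and masses are not known exactly. Their poses are not given: they have to be found in the camera images.
- red_tube_mid (a point): the red biscuit tube, a closed upright cylinder 50 mm across, 115 mm tall, its top 30 mm a white lid (fixed on, the place to grip it: a gripper reaching lower may jam on the top) with a red spot; the point is its centre, 57.5 mm over its foot and 42.5 mm below the middle of the lid, z along its axis. At the start it stands on the red-rimmed doily, 92 mm from the other tube and 69 mm (centres) from the tin behind
- blue_tube_mid (a point): the blue biscuit tube, a closed upright cylinder 50 mm across, 115 mm tall, its top 30 mm a white lid (fixed on, the place to grip it: a gripper reaching lower may jam on the top) with a blue spot; the point is its centre, 57.5 mm over its foot and 42.5 mm below the middle of the lid, z along its axis. At the start it stands on the blue-rimmed doily, 92 mm from the other tube and 69 mm (centres) from the tin behind
- gold_tin_mid (a point): the gold round tin, 55 mm across, 50 mm tall; the point is its centre, 25 mm over its foot, z along its axis. It starts on the plain white doily, on the side of the tubes farther from the robot; the tubes beside it are 65 mm taller and leave no room for a gripper's body. Grip it above its middle, to keep the fingers clear of the foam
- green_tin_mid (a point): the green round tin, same size as the gold one (55 mm across, 50 mm tall); the point is its centre, 25 mm over its foot. It starts on a 6 mm cork coaster to one side of the platter
- red_doily: the red-rimmed round paper doily on the dark display platter, 68 mm across and flat (1 mm), home of the red tube; origin at its centre on the platter's top face (12 mm over the table), where things stand
- blue_doily: the blue-rimmed round paper doily on the dark display platter, 68 mm across and flat (1 mm), home of the blue tube; origin at its centre on the platter's top face (12 mm over the table), where things stand
- back_doily: the plain white round doily at the platter's far side, 68 mm across and flat, first under the gold tin; origin at its centre on the platter's top face (12 mm over the table), where things stand
- side_board: the wooden side board, 200 mm (its x) by 120 mm (its y), 12 mm thick, fixed, empty, with room for both tubes; origin at the centre of its underside, its top 12 mm higher
- recess (a point): the round cutout in the grey foam of the gift box: 65 mm across, 8 mm deep; the point is the centre of its floor, 22 mm over the table, the foam's top 8 mm above it. x points along the 196 mm long, 121 mm wide box; a wooden bar already packed (36 by 86 mm, 6 mm above the foam) lies 95 mm along +x. The box is fixed
- shaker_mid (a point): the white sugar shaker with a steel top, 52 mm across, 90 mm tall, on a cork coaster opposite the green tin's; the point is its centre, 45 mm over its foot. To be left alone

How it is judged:
On the way, in this order (a step that is already met when the one before it is completed fails the run):
1. both tubes stand released on the side board (x of red_tube_mid in the frame of side_board between -0.095 and 0.095 m and y of red_tube_mid in the frame of side_board between -0.055 and 0.055 m and z of red_tube_mid in the frame of side_board between 0.0655 and 0.0735 m and angle between each of red_tube_mid, blue_tube_mid's own z axis and vertical below 0.08 rad and linear speed of each of red_tube, blue_tube below 0.02 m/s and contact force between each of red_tube, blue_tube and the fingers below 0.3 N and x of blue_tube_mid in the frame of side_board between -0.095 and 0.095 m and y of blue_tube_mid in the frame of side_board between -0.055 and 0.055 m and z of blue_tube_mid in the frame of side_board between 0.0655 and 0.0735 m), for 0.2 s.
2. with the tubes still on the board, the gold tin is seated in the foam cutout and released (all of step 1 and horizontal distance between gold_tin_mid and recess below 0.008 m and z of gold_tin_mid in the frame of recess between 0.021 and 0.029 m and angle between gold_tin_mid's own z axis and vertical below 0.08 rad and linear speed of gold_tin below 0.02 m/s and contact force between gold_tin and the fingers below 0.3 N), for 0.2 s.
3. with the tubes still on the board, the green tin stands released on the plain white doily (all of step 1 and horizontal distance between green_tin_mid and back_doily below 0.015 m and z of green_tin_mid in the frame of back_doily between 0.021 and 0.029 m and angle between green_tin_mid's own z axis and vertical below 0.08 rad and linear speed of green_tin below 0.02 m/s and contact force between green_tin and the fingers below 0.3 N), for 0.2 s.
At the end, for the whole second after the job is handed in: Gold tin on the floor of the foam cutout, within 8 mm of its centre; green tin within 15 mm of the plain doily's centre; each tube within 15 mm of the centre of the doily of its colour; heights within 4 mm, all upright (0.08 rad), released and at rest (horizontal distance between gold_tin_mid and recess below 0.008 m and z of gold_tin_mid in the frame of recess between 0.021 and 0.029 m and angle between each of gold_tin_mid, green_tin_mid, red_tube_mid, blue_tube_mid's own z axis and vertical below 0.08 rad and linear speed of each of gold_tin, green_tin, red_tube, blue_tube below 0.02 m/s and contact force between each of gold_tin, green_tin, red_tube, blue_tube and the fingers below 0.3 N and horizontal distance between green_tin_mid and back_doily below 0.015 m and z of green_tin_mid in the frame of back_doily between 0.021 and 0.029 m and horizontal distance between red_tube_mid and red_doily below 0.015 m and z of red_tube_mid in the frame of red_doily between 0.0535 and 0.0615 m and horizontal distance between blue_tube_mid and blue_doily below 0.015 m and z of blue_tube_mid in the frame of blue_doily between 0.0535 and 0.0615 m); the robot touches nothing.
It fails at once if a tube or tin is tipped over (more than 0.7 rad) (angle between any of red_tube_mid, blue_tube_mid, gold_tin_mid, green_tin_mid's own z axis and vertical above 0.7 rad).
It fails at once if the sugar shaker is shifted by more than 20 mm (distance of shaker_mid from where it was at the start of the episode above 0.02 m).
It also fails if it takes over 134 s, if anything falls off the work surface, if the arm or the gripper's body presses on something with over 40 N, if the wrist force passes 120 N, or if a joint passes its speed limit or range.

## Working session

There is one attempt and no reset: what is moved stays moved. The work goes in short steps, Python scripts to look and compute and a tool call to move; the robot and the scene stay as the last step left them, time stands still between calls to the robot, and variables do not carry over. Pictures are saved under pics/ and viewed, at most 14 in all, crops included, and the job is handed in when it is done.

Besides the shell and the picture viewer there is one more tool, called after "Call:" as name(argument=value, ...), one argument or row to a line, values as JSON. drive_tool: Moves the arm, as the interface text tells. Its arguments: {"type":"object","properties":{"moves":{"type":"array"},"squeeze":{"type":"number"}},"required":["moves"]}

```bash
mkdir -p pics; ls; cat > h.py <<'E'
import numpy as np,cv2
from scipy.spatial.transform import Rotation as R
from bench import r
def cam(name):
    i=r.camera_info(name)
    K=np.array(i["mtx"],float)
    if "rvec" in i:
        Rm=cv2.Rodrigues(np.array(i["rvec"],float))[0];t=np.array(i["tvec"],float).ravel()
        return K,Rm.T,-Rm.T@t
    s=r.read_state();T=np.eye(4);T[:3,:3]=R.from_quat(s["eef_rot"]).as_matrix();T[:3,3]=s["ee_pos"]
    T=T@np.array(i["T_tool_cam"]);return K,T[:3,:3],T[:3,3]
def at_z(c,uv,z):
    K,Rm,o=c;d=Rm@np.linalg.inv(K)@np.array([uv[0],uv[1],1.]);return o+d*(z-o[2])/d[2]
def proj(c,p):
    K,Rm,o=c;q=K@(Rm.T@(np.array(p)-o));return q[:2]/q[2]
def snap(name,f=None):
    c=cam(name);im=r.camera(name)
    if f:cv2.imwrite("pics/"+f,im[:,:,::-1])
    return c,im
E
python3 - <<'E'
from h import *
s=r.read_state();print({k:np.round(v,3) for k,v in s.items()},r.grasp_offset)
Z=dict(red_tube_mid=.0695,blue_tube_mid=.0695,gold_tin_mid=.037,green_tin_mid=.031,red_doily=.012,blue_doily=.012,back_doily=.012,side_board=0,recess=.022,shaker_mid=.051)
for n in("top","side"):
    c,im=snap(n,n+".png");print(n,c[2].round(3))
    for q,z in Z.items():
        for d in r.place_of(n,q)[:2]:print(q,np.round(d["at"]),round(d["conf"],2),at_z(c,d["at"],z).round(4))
E
```

```text
pics
{'time': np.float64(0.0), 'joint_positions': array([ 1.27 ,  0.333, -0.065,  1.461,  0.022,  1.35 , -0.089]), 'joint_vel': array([ 0.001, -0.   ,  0.002, -0.001, -0.003, -0.001, -0.   ]), 'joint_torque': array([ 1.0000e-03, -6.2324e+01,  2.6000e-02, -3.8989e+01, -6.1000e-02,
        4.0000e-02,  0.0000e+00]), 'ee_pos': array([ 0.171, -0.601,  0.222]), 'eef_rot': array([ 0.99 ,  0.138, -0.   , -0.001]), 'ft_force': array([0.07 , 0.47 , 0.371]), 'torque': array([ 0.003, -0.01 , -0.006]), 'grip_force': np.float64(0.0), 'width': np.float64(0.087)} 0.0187
top [0.461 0.006 1.036]
red_tube_mid [348. 278.] 0.73 [ 0.4877 -0.0352  0.0695]
blue_tube_mid [292. 273.] 0.82 [0.4975 0.0564 0.0695]
gold_tin_mid [319. 244.] 0.58 [0.5473 0.0117 0.037 ]
green_tin_mid [179. 188.] 0.63 [0.6486 0.2541 0.031 ]
green_tin_mid [294. 272.] 0.23 [0.4998 0.0558 0.031 ]
red_doily [345. 278.] 0.71 [ 0.4903 -0.0328  0.012 ]
blue_doily [293. 272.] 0.76 [0.5006 0.0581 0.012 ]
back_doily [320. 248.] 0.72 [0.5415 0.0098 0.012 ]
back_doily [290. 271.] 0.54 [0.5025 0.062  0.012 ]
side_board [474. 301.] 0.69 [ 0.4478 -0.2585  0.    ]
recess [153. 323.] 0.89 [0.4147 0.2989 0.022 ]
shaker_mid [475. 192.] 0.69 [ 0.6325 -0.2533  0.051 ]
side [0.204 0.795 0.628]
red_tube_mid [341. 231.] 0.71 [ 0.4868 -0.0444  0.0695]
red_tube_mid [336. 260.] 0.49 [0.4655 0.0416 0.0695]
blue_tube_mid [312. 262.] 0.91 [0.501  0.0612 0.0695]
gold_tin_mid [301. 253.] 0.63 [0.5476 0.0006 0.037 ]
green_tin_mid [177. 332.] 0.62 [0.6459 0.2549 0.031 ]
red_doily [337. 261.] 0.52 [ 0.4899 -0.0321  0.012 ]
blue_doily [316. 288.] 0.79 [0.4966 0.0546 0.012 ]
back_doily [302. 267.] 0.65 [0.5438 0.0073 0.012 ]
side_board [389. 212.] 0.67 [ 0.4518 -0.2591  0.    ]
recess [311. 398.] 0.91 [0.4121 0.2941 0.022 ]
shaker_mid [305. 181.] 0.89 [ 0.636  -0.2381  0.051 ]
shaker_mid [387. 213.] 0.2 [ 0.4343 -0.1648  0.051 ]
```

View pics/top.png

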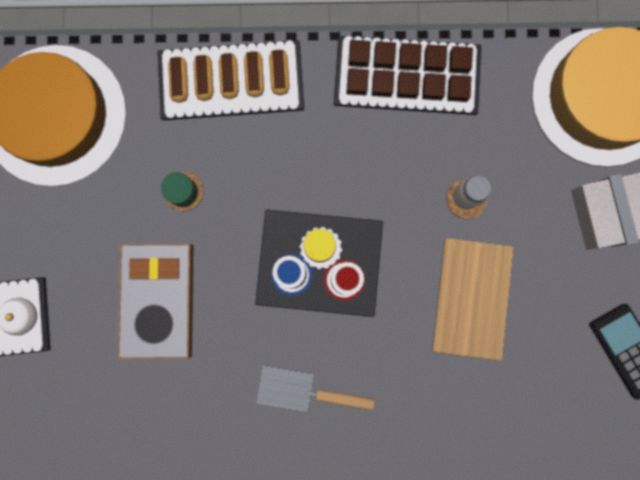

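View pics/side.png

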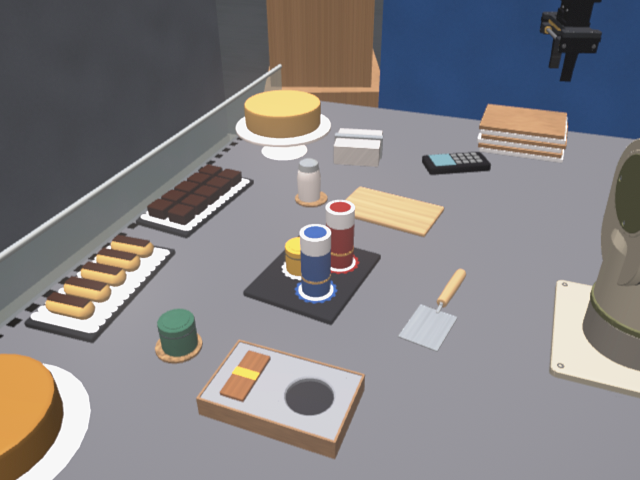

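The top view (image up = +x, left = +y) shows the red lid at (348,278), blue lid at (289,272), gold tin at (320,245), green tin at (179,188), board at about (474,300) and cutout at (154,324). The network results agree with this. Next I'll refine by colour.

```bash
cat >> h.py <<'E'
def blob(im,lo,hi,near,rad=40):
    h=cv2.cvtColor(im,cv2.COLOR_RGB2HSV);m=cv2.inRange(h,np.array(lo),np.array(hi))
    n,l,st,ce=cv2.connectedComponentsWithStats(m)
    c=[i for i in range(1,n) if np.hypot(*(ce[i]-near))<rad]
    i=max(c,key=lambda i:st[i,4]);return ce[i],st[i]
E
python3 - <<'E'
from h import *
c=cam("top");im=cv2.imread("pics/top.png")[:,:,::-1].copy()
for n,lo,hi,near,z in [("red",(0,150,60),(8,255,255),(348,278),.127),("blue",(105,120,60),(125,255,255),(289,272),.127),("gold",(24,150,130),(34,255,255),(320,245),.062),("green",(60,80,20),(95,255,255),(179,188),.056),("recess",(0,0,0),(180,255,70),(154,324),.022),("board",(8,60,90),(25,255,255),(474,300),.012)]:
    try:
        p,st=blob(im,lo,hi,np.array(near));w=at_z(c,p,z);e=at_z(c,p+[st[2],0],z)
        print(n,p.round(1),st,w.round(4),"width",(w-e)[1].round(4))
    except Exception as ex:print(n,ex)
for p in [(446,239),(512,244),(502,359),(435,352)]:print(at_z(c,p,.012).round(3))
E
```

```text
red [347.  278.1] [337 268  21  21 341] [ 0.4862 -0.0319  0.127 ] width 0.0325
blue [288.5 271.6] [278 261  22  22 370] [0.497  0.0588 0.127 ] width 0.0342
gold [319.3 244.9] [305 229  30  32 737] [0.5436 0.0109 0.062 ] width 0.05
green [177.1 187.8] [162 173  32  31 748] [0.6438 0.2517 0.056 ] width 0.0545
recess [153.1 323.9] [136 307  35  35 889] [0.4131 0.2988 0.022 ] width 0.0605
board [472.8 298.9] [ 433  238   80  123 8065] [ 0.4512 -0.2541  0.012 ] width 0.138
[ 0.556 -0.211  0.012]
[ 0.546 -0.326  0.012]
[ 0.348 -0.301  0.012]
[ 0.361 -0.186  0.012]
```

Call:
drive_tool(
  moves=[
    [[0.04,0.0,0,0,0,-0.13,1],[0.04,0.0,0,0,0,-0.13,1],[0.04,0.0,0,0,0,-0.13,1]],
  ],
)

```text
time: 1.4
ee_pos: [0.2823, -0.5533, 0.2225]
eef_rot: [0.944, 0.33, 0.0, 0.0]
ft_force: [0.2, -0.2, 0.6]
width: 0.0869
grip_force: 0.0
```

Call:
drive_tool(
  moves=[
    [[0.05,0,0,0,0,-0.128,1],[0.05,0,0,0,0,-0.128,1],[0.05,0,0,0,0,-0.128,1],[0.05,0,0,0,0,-0.128,1],[0.05,0,0,0,0,-0.128,1],[0.05,0,0,0,0,-0.128,1],[0.05,0,0,0,0,-0.128,1],[0,0,0,0,0,0,1],[0,0,0,0,0,0,1]],
  ],
)

```text
time: 2.3
ee_pos: [0.4493, -0.2588, 0.223]
eef_rot: [0.709, 0.705, -0.0, 0.001]
ft_force: [-0.3, -1.2, -0.7]
width: 0.0871
grip_force: 0.0
```

Call:
drive_tool(
  moves=[
    [[0.045,0.008,0,0,0,-0.006,1],[0.045,0.008,0,0,0,0,1],[0.045,0.007,0,0,0,0,1],[0.045,0.007,0,0,0,0,1],[0.045,0.007,0,0,0,0,1],[0,0,0,0,0,0,1],[0,0,0,0,0,0,1]],
  ],
)

```text
time: 3.0
ee_pos: [0.4867, -0.0354, 0.2226]
eef_rot: [0.708, 0.707, -0.0, 0.0]
ft_force: [0.1, -1.1, -0.2]
width: 0.087
grip_force: 0.0
```

```bash
python3 - <<'E'
from h import *
c,im=snap("wrist","w1.png");s=r.read_state();print(np.round(s["ee_pos"],4),np.round(s["eef_rot"],3),c[2].round(3))
for n,lo,hi,near,z in [("red",(0,150,60),(8,255,255),(.487,-.033),.127),("blue",(105,120,60),(125,255,255),(.497,.059),.127),("gold",(22,150,100),(34,255,255),(.544,.011),.062)]:
    pp=proj(c,[*near,z])
    try:
        p,st=blob(im,lo,hi,pp,100);print(n,pp.round(),p.round(),st,at_z(c,p,z).round(4))
    except Exception as ex:print(n,pp,ex)
E
```

```text
[ 0.4865 -0.0365  0.2224] [ 0.708  0.706 -0.     0.   ] [0.486 0.045 0.387]
red [323. 242.] [321. 241.] [ 296  217   51   49 1939] [ 0.4857 -0.0317  0.127 ]
blue [338. 110.] [338. 108.] [ 310   78   56   61 2686] [0.4966 0.0601 0.127 ]
gold [388. 172.] [388. 171.] [ 357  140   64   63 3110] [0.544  0.0122 0.062 ]
```

View pics/w1.png

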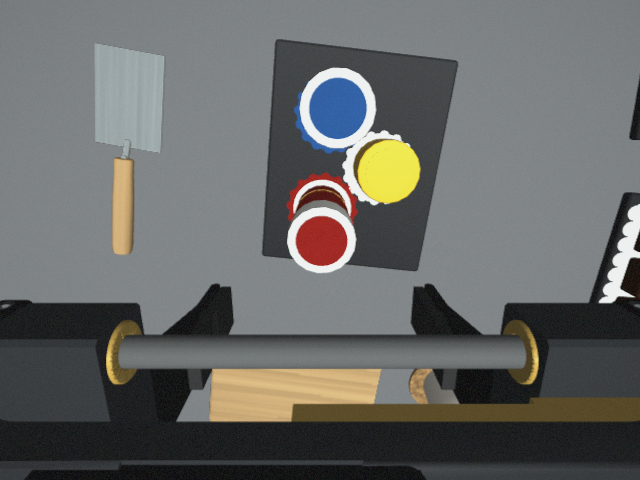

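The wrist view agrees with the top camera: red lid at (321,241), blue at (338,108), gold tin at (388,171). Now gripping the red tube.

Call:
drive_tool(
  moves=[
    [[0.004,0,0.032,0,0,0,1],[0,0,0.032,0,0,0,1],[0,0,0.032,0,0,0,1],[0,0,0.031,0,0,0,1],[0,0,0,0,0,0,1],[0,0,0,0,0,0,0],[0,0,0,0,0,0,0],[0,0,0,0,0,0,0],[0,0,0,0,0,0,0],[0,0,0,0,0,0,0]],
  ],
  squeeze=25,
)

```text
time: 4.05
ee_pos: [0.4868, -0.0309, 0.0962]
eef_rot: [0.707, 0.707, 0.0, 0.001]
ft_force: [0.8, 0.3, 0.8]
width: 0.055
grip_force: 0.0
```

Call:
drive_tool(
  moves=[
    [[0,0,0,0,0,0,0],[0,0,0,0,0,0,0],[0,0,0,0,0,0,0],[0,0,-0.01,0,0,0,0],[0,0,-0.02,0,0,0,0],[0,0,-0.03,0,0,0,0]],
  ],
)

```text
time: 4.65
ee_pos: [0.4852, -0.0306, 0.1553]
eef_rot: [0.707, 0.707, -0.001, -0.001]
ft_force: [0.4, -1.3, -2.1]
width: 0.0496
grip_force: 25.0
```

Call:
drive_tool(
  moves=[
    [[-0.02,-0.008,0,0,0,0,0],[-0.036,-0.015,0,0,0,0,0],[-0.036,-0.015,0,0,0,0,0],[-0.036,-0.015,0,0,0,0,0],[-0.036,-0.015,0,0,0,0,0],[-0.036,-0.013,0,0,0,0,0],[-0.018,-0.007,0.02,0,0,0,0],[0,0,0.02,0,0,0,0],[0,0,0.012,0,0,0,0],[0,0,0,0,0,0,0]],
  ],
)

```text
time: 5.65
ee_pos: [0.3975, -0.2476, 0.1023]
eef_rot: [0.707, 0.707, -0.0, -0.001]
ft_force: [-0.1, -0.2, -0.8]
width: 0.0496
grip_force: 25.0
```

Call:
drive_tool(
  moves=[
    [[0,0,0.004,0,0,0,0],[0,0,0.002,0,0,0,0],[0,0,0.001,0,0,0,0],[0,0,0,0,0,0,0],[0,0,0,0,0,0,0]],
  ],
)

```text
time: 6.15
ee_pos: [0.3984, -0.2487, 0.0969]
eef_rot: [0.707, 0.707, -0.0, 0.0]
ft_force: [0.3, -0.1, -2.0]
width: 0.0496
grip_force: 25.0
```

Call:
drive_tool(
  moves=[
    [[0,0,0.001,0,0,0,0],[0,0,0,0,0,0,0],[0,0,0,0,0,0,0]],
  ],
)

```text
time: 6.45
ee_pos: [0.3984, -0.2488, 0.0959]
eef_rot: [0.707, 0.707, 0.0, 0.0]
ft_force: [-2.0, -0.1, 3.6]
width: 0.0492
grip_force: 25.0
```

Call:
drive_tool(
  moves=[
    [[0,0,0.001,0,0,0,0],[0,0,0,0,0,0,0]],
  ],
)

```text
time: 6.65
ee_pos: [0.3986, -0.2491, 0.0958]
eef_rot: [0.708, 0.707, -0.0, 0.001]
ft_force: [-5.5, 1.5, 15.2]
width: 0.0495
grip_force: 25.0
```

Call:
drive_tool(
  moves=[
    [[0,0,-0.001,0,0,0,0.8],[0,0,0,0,0,0,1],[0,0,0,0,0,0,1],[0,0,0,0,0,0,1],[0,0,0,0,0,0,1],[0,0,-0.02,0,0,0,1],[0,0,-0.04,0,0,0,1],[0.01,0,-0.02,0,0,0,1],[0.045,0.015,0,0,0,0,1],[0.045,0.015,0,0,0,0,1]],
  ],
)

```text
time: 7.65
ee_pos: [0.4287, -0.1483, 0.1763]
eef_rot: [0.709, 0.706, 0.0, 0.001]
ft_force: [0.7, 0.7, 0.3]
width: 0.0869
grip_force: 0.0
```

Call:
drive_tool(
  moves=[
    [[0.045,0.015,0,0,0,0,1],[0.045,0.015,0,0,0,0,1],[0.045,0.015,0,0,0,0,1],[0.045,0.015,0,0,0,0,1],[0.029,0.009,0,0,0,0,1],[0,0,0,0,0,0,1],[0,0,0,0,0,0,1]],
  ],
)

```text
time: 8.35
ee_pos: [0.4974, 0.0607, 0.1753]
eef_rot: [0.707, 0.707, -0.0, -0.0]
ft_force: [-0.0, -0.3, -0.2]
width: 0.0871
grip_force: 0.0
```

Call:
drive_tool(
  moves=[
    [[-0.001,0,0.03,0,0,0,1],[0,0,0.03,0,0,0,1],[0,0,0.019,0,0,0,1],[0,0,0,0,0,0,0],[0,0,0,0,0,0,0],[0,0,0,0,0,0,0],[0,0,0,0,0,0,0],[0,0,0,0,0,0,0],[0,0,0,0,0,0,0],[0,0,0,0,0,0,0]],
  ],
)

```text
time: 9.35
ee_pos: [0.4978, 0.0593, 0.097]
eef_rot: [0.707, 0.707, 0.0, 0.0]
ft_force: [-3.3, -0.2, 5.5]
width: 0.0497
grip_force: 25.0
```

Call:
drive_tool(
  moves=[
    [[0,0,0,0,0,0,0],[0,0,0,0,0,0,0],[0,0,-0.01,0,0,0,0],[0,0,-0.02,0,0,0,0],[0,0,-0.03,0,0,0,0],[0,0,-0.02,0,0,0,0]],
  ],
)

```text
time: 9.95
ee_pos: [0.4977, 0.0595, 0.1785]
eef_rot: [0.707, 0.707, 0.0, 0.0]
ft_force: [0.7, -0.5, -3.7]
width: 0.0494
grip_force: 25.0
```

Call:
drive_tool(
  moves=[
    [[-0.02,0,0,0,0,0,0],[-0.04,0.001,0,0,0,0,0],[-0.04,0.001,0,0,0,0,0],[-0.04,0.002,0,0,0,0,0],[-0.04,0.002,0,0,0,0,0],[-0.04,0.002,0,0,0,0,0],[-0.04,0.002,0,0,0,0,0],[-0.04,0,0.01,0,0,0,0],[-0.022,0,0.02,0,0,0,0],[0,0,0.02,0,0,0,0]],
  ],
)

```text
time: 10.95
ee_pos: [0.5061, -0.2673, 0.126]
eef_rot: [0.709, 0.705, -0.0, 0.0]
ft_force: [-0.5, 0.0, -2.2]
width: 0.0495
grip_force: 25.0
```

Call:
drive_tool(
  moves=[
    [[0,0,0.02,0,0,0,0],[0,0,0.006,0,0,0,0],[0,0,0.003,0,0,0,0],[0,0,0.001,0,0,0,0],[0,0,0,0,0,0,0]],
  ],
)

```text
time: 11.45
ee_pos: [0.5077, -0.2629, 0.0975]
eef_rot: [0.707, 0.707, 0.0, 0.001]
ft_force: [-0.7, 1.2, -2.5]
width: 0.0493
grip_force: 25.0
```

Call:
drive_tool(
  moves=[
    [[0,0,0.001,0,0,0,0],[0,0,0,0,0,0,0]],
  ],
)

```text
time: 11.65
ee_pos: [0.5079, -0.2631, 0.0971]
eef_rot: [0.707, 0.707, 0.0, 0.001]
ft_force: [-2.1, 0.4, 4.6]
width: 0.0492
grip_force: 25.0
```

Call:
drive_tool(
  moves=[
    [[0,0,0.001,0,0,0,0],[0,0,0,0,0,0,0]],
  ],
)

```text
time: 11.85
ee_pos: [0.5079, -0.2633, 0.097]
eef_rot: [0.708, 0.707, -0.0, 0.001]
ft_force: [-5.6, 1.6, 13.9]
width: 0.0492
grip_force: 25.0
```

Call:
drive_tool(
  moves=[
    [[0,0,-0.001,0,0,0,0.8],[0,0,0,0,0,0,1],[0,0,0,0,0,0,1],[0,0,0,0,0,0,1],[0,0,0,0,0,0,1],[0,0,-0.02,0,0,0,1],[0,0,-0.04,0,0,0,1],[0.01,0,-0.04,0,0,0,1],[0.045,0.005,0,0,0,0,1],[0.045,0.005,0,0,0,0,1]],
  ],
)

```text
time: 12.85
ee_pos: [0.5179, -0.1626, 0.1968]
eef_rot: [0.708, 0.706, 0.0, 0.001]
ft_force: [1.0, 0.1, -0.4]
width: 0.0867
grip_force: 0.0
```

Call:
drive_tool(
  moves=[
    [[0.045,0.005,0,0,0,0,1],[0.045,0.007,0,0,0,0,1],[0.045,0.007,0,0,0,0,1],[0.02,0.003,0,0,0,0,1],[0,0,0,0,0,0,1],[0,0,0,0,0,0,1]],
  ],
)

```text
time: 13.45
ee_pos: [0.5394, -0.008, 0.1954]
eef_rot: [0.707, 0.707, -0.0, 0.0]
ft_force: [0.1, -1.0, -0.5]
width: 0.0868
grip_force: 0.0
```

```bash
python3 - <<'E'
from h import *
c,im=snap("wrist","w2.png");s=r.read_state();print(np.round(s["ee_pos"],4),np.round(s["eef_rot"],3))
for n,lo,hi,near,z in [("gold",(22,150,100),(34,255,255),(.544,.0115),.062)]:
    p,st=blob(im,lo,hi,proj(c,[*near,z]),100);print(n,p.round(),st,at_z(c,p,z).round(4))
for q in("red_doily","blue_doily","back_doily"):
    for d in r.place_of("wrist",q)[:1]:print(q,np.round(d["at"]),round(d["conf"],2),at_z(c,d["at"],.012).round(4))
c,im=snap("side","s2.png")
E
```

```text
[ 0.5394 -0.009   0.1954] [ 0.708  0.706 -0.     0.   ]
gold [328. 208.] [ 296  172   66   70 3395] [0.544  0.0123 0.062 ]
red_doily [266. 242.] 0.93 [ 0.4834 -0.0316  0.012 ]
blue_doily [278. 142.] 0.57 [0.4991 0.0635 0.012 ]
```

View pics/w2.png

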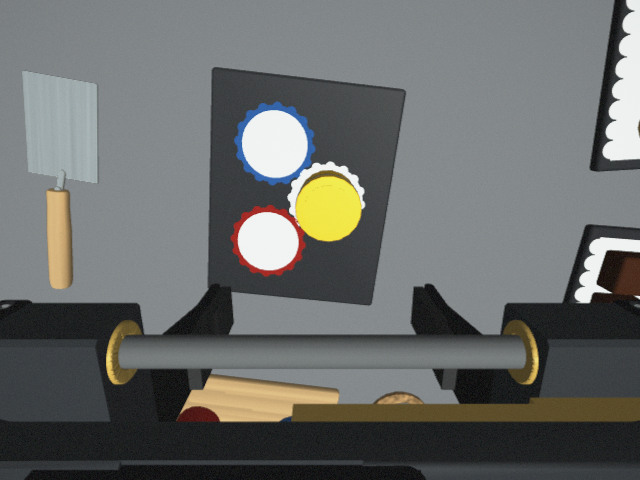

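View pics/s2.png

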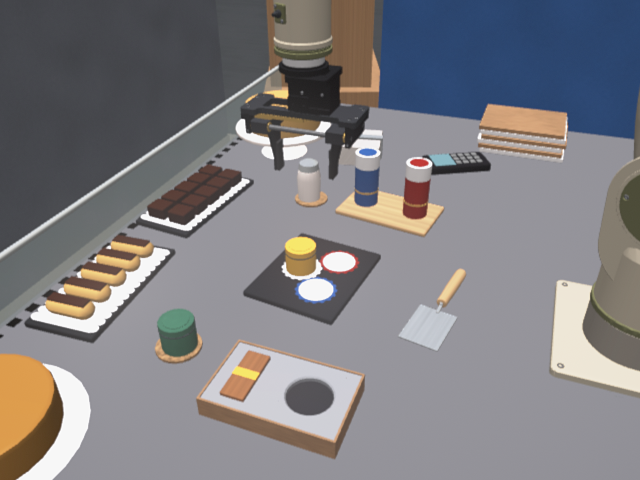

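The wrist view shows both tube doilies empty, red at (268,241) and blue at (275,143), with the gold tin at (328,208). In the side view both tubes stand upright on the board.

Call:
drive_tool(
  moves=[
    [[0.021,0.0045,0,0,0,0,1],[0,0,0.04,0,0,0,1],[0,0,0.04,0,0,0,1],[0,0,0.04,0,0,0,1],[0,0,0.025,0,0,0,1],[0,0,0.02,0,0,0,1],[0,0,0,0,0,0,1],[0,0,0,0,0,0,1]],
  ],
)

```text
time: 14.5
ee_pos: [0.5441, 0.0129, 0.031]
eef_rot: [0.708, 0.707, 0.0, -0.0]
ft_force: [0.0, 0.1, 0.9]
width: 0.0865
grip_force: 0.0
```

```bash
python3 - <<'E'
from h import *
i=r.camera_info("wrist");K=np.array(i["mtx"]);T=np.eye(4);T[:3,:3]=R.from_quat([.7075,.7065,0,0]).as_matrix();T[:3,3]=[.5394,-.0085,.1954]
T=T@np.array(i["T_tool_cam"]);c=(K,T[:3,:3],T[:3,3]);im=cv2.imread("pics/w2.png")[:,:,::-1].copy()
for n,near in(("red",(268,241)),("blue",(275,143))):
    p,st=blob(im,(0,0,190),(180,60,255),np.array(near),20);print(n,p.round(1),st,at_z(c,p,.013).round(4))
h=cv2.cvtColor(im,cv2.COLOR_RGB2HSV);m=(h[:,:,2]>150)&((h[:,:,1]<60)|((h[:,:,0]>20)&(h[:,:,0]<36)));m=m.astype(np.uint8)*255
m[:, :200]=0
n,l,st,ce=cv2.connectedComponentsWithStats(m)
for k in range(1,n):
    if st[k,4]>1500 and np.hypot(*(ce[k]-[328,205]))<30:print(st[k],ce[k])
# doily upper-left rim circle from white pixels only, outer points
w=((h[:,:,2]>150)&(h[:,:,1]<60)).astype(np.uint8);w[:, :285]=0;w[:,370:]=0;w[:155]=0;w[225:]=0
ys,xs=np.nonzero(w);P=np.array([at_z(c,(x,y),.013)[:2] for x,y in zip(xs,ys)])
print(len(P),P.min(0),P.max(0))
hull=cv2.convexHull(P.astype(np.float32)).reshape(-1,2)
from scipy.optimize import least_squares
H=hull
f=least_squares(lambda q:np.hypot(H[:,0]-q[0],H[:,1]-q[1])-.034,[.542,.011],loss="soft_l1",f_scale=.001);print("back",f.x,np.round(f.fun,4))
s=r.read_state();print(np.round(s["ee_pos"],4))
E
```

```text
red [267.8 240.6] [ 238  212   61   58 2766] [ 0.4858 -0.0306  0.013 ]
blue [274.4 143.4] [ 242  110   66   68 3485] [0.4958 0.0615 0.013 ]
[ 287  161   78   81 4350] [326.56528736 202.46758621]
1281 [ 0.50321144 -0.01384038] [0.57914319 0.05126021]
back [0.53969332 0.01443283] [ 0.0069  0.0063  0.0059  0.0045  0.0026  0.0022 -0.0001 -0.002  -0.0019
  0.0062  0.0102  0.0165  0.0159  0.014   0.01    0.0109  0.0122  0.0114
  0.003   0.0056  0.0062]
[0.5441 0.0129 0.031 ]
```

Call:
drive_tool(
  moves=[
    [[0,0,0,0,0,0,0],[0,0,0,0,0,0,0],[0,0,0,0,0,0,0],[0,0,0,0,0,0,0],[0,0,0,0,0,0,0],[0,0,0,0,0,0,0],[0,0,0,0,0,0,0],[0,0,0,0,0,0,0],[0,0,-0.02,0,0,0,0],[0,0,-0.04,0,0,0,0]],
  ],
)

```text
time: 15.5
ee_pos: [0.5415, 0.0129, 0.0882]
eef_rot: [0.707, 0.707, -0.002, -0.002]
ft_force: [1.7, -0.6, -1.2]
width: 0.0544
grip_force: 25.0
```

Call:
drive_tool(
  moves=[
    [[0.02,-0.01,-0.03,0,0,0,0],[0.04,-0.018,-0.02,0,0,0,0],[0.04,-0.018,0,0,0,0,0],[0.04,-0.018,0,0,0,0,0],[0.04,-0.018,0,0,0,0,0],[0.03,-0.016,0,0,0,0,0],[0,0,0,0,0,0,0],[0,0,0,0,0,0,0]],
  ],
)

```text
time: 16.3
ee_pos: [0.4457, 0.2235, 0.1402]
eef_rot: [0.707, 0.707, -0.0, 0.0]
ft_force: [0.4, -0.3, -2.1]
width: 0.0549
grip_force: 25.0
```

```bash
cat > m.py <<'E'
from h import *
from scipy.optimize import least_squares
def disc(c,im,lo,hi,near,z,rad=60):
    p,st=blob(im,lo,hi,proj(c,[*near,z]),rad)
    return p.round(1),st,at_z(c,p,z).round(4)
E
python3 - <<'E'
from m import *
c,im=snap("wrist","w3.png");s=r.read_state();print(np.round(s["ee_pos"],4),np.round(s["eef_rot"],3),s["width"],s["grip_force"])
for d in r.place_of("wrist","recess")[:1]:print(np.round(d["at"]),d["conf"],at_z(c,d["at"],.022).round(4))
print(proj(c,[.413,.298,.022]))
c,im=snap("top","t3.png")
for d in r.place_of("top","back_doily")[:1]:print(np.round(d["at"]),d["conf"],at_z(c,d["at"],.012).round(4))
print(disc(c,im,(0,0,150),(180,60,255),(.542,.0115),.013,15))
E
```

```text
[0.4463 0.2225 0.1401] [ 0.708  0.707 -0.     0.   ] 0.054397515057727636 24.999666530638933
[276. 142.] 0.64 [0.4107 0.2965 0.022 ]
[278.52989989 139.74166325]
[320. 247.] 0.85 [0.5436 0.0107 0.012 ]
(array([320.5, 247.5]), array([ 300,  227,   42,   42, 1318], dtype=int32), array([0.5431, 0.0092, 0.013 ]))
```

View pics/w3.png

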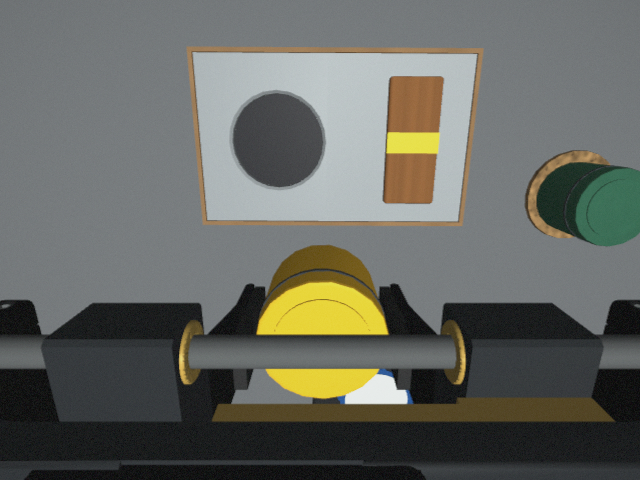

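View pics/t3.png

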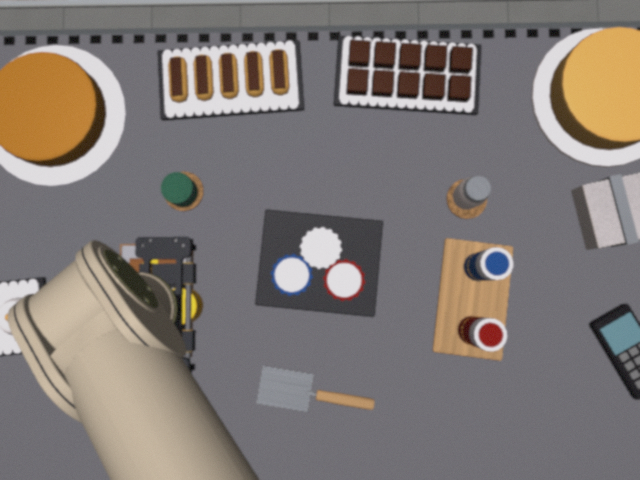

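The wrist view shows the tin held between the pads, the cutout centred at (278,140), which is where I predicted it, and the bar at (415,140). The top view shows all three doilies empty, the back one at (320,247), and both tubes on the board.

Call:
drive_tool(
  moves=[
    [[0.02,-0.009,0,0,0,0,0],[0.03,-0.012,0,0,0,0,0],[0.0255,-0.012,0,0,0,0,0],[0,0,0.03,0,0,0,0],[0,0,0.03,0,0,0,0],[0,0,0.02,0,0,0,0],[0,0,0,0,0,0,0],[0,0,0,0,0,0,0]],
  ],
)

```text
time: 17.3
ee_pos: [0.4137, 0.2985, 0.061]
eef_rot: [0.708, 0.706, -0.0, -0.0]
ft_force: [0.0, -0.2, -2.4]
width: 0.0545
grip_force: 25.0
```

Call:
drive_tool(
  moves=[
    [[0,0,0.008,0,0,0,0],[0,0,0.004,0,0,0,0],[0,0,0.003,0,0,0,0],[0,0,0,0,0,0,0],[0,0,0,0,0,0,0]],
  ],
)

```text
time: 17.8
ee_pos: [0.4133, 0.2989, 0.0457]
eef_rot: [0.707, 0.707, 0.0, 0.0]
ft_force: [-0.1, 0.1, -1.2]
width: 0.0544
grip_force: 25.0
```

Call:
drive_tool(
  moves=[
    [[0,0,0.003,0,0,0,0],[0,0,0.0015,0,0,0,0],[0,0,0,0,0,0,0],[0,0,0,0,0,0,0]],
  ],
)

```text
time: 18.2
ee_pos: [0.4132, 0.2988, 0.041]
eef_rot: [0.707, 0.707, -0.0, 0.0]
ft_force: [-0.5, -0.3, -1.6]
width: 0.0547
grip_force: 25.0
```

Call:
drive_tool(
  moves=[
    [[0,0,0.001,0,0,0,0],[0,0,0,0,0,0,0],[0,0,0,0,0,0,0]],
  ],
)

```text
time: 18.5
ee_pos: [0.4133, 0.2988, 0.0407]
eef_rot: [0.707, 0.707, -0.0, 0.0]
ft_force: [-2.5, -3.3, 8.8]
width: 0.0547
grip_force: 25.0
```

Call:
drive_tool(
  moves=[
    [[0,0,0.001,0,0,0,0],[0,0,0,0,0,0,0],[0,0,-0.001,0,0,0,0.8],[0,0,0,0,0,0,1],[0,0,0,0,0,0,1],[0,0,0,0,0,0,1],[0,0,0,0,0,0,1],[0,0,-0.02,0,0,0,1],[0,0,-0.04,0,0,0,1],[0,0,-0.04,0,0,0,1]],
  ],
)

```text
time: 19.5
ee_pos: [0.4126, 0.2986, 0.1407]
eef_rot: [0.707, 0.707, -0.001, -0.0]
ft_force: [0.8, 0.0, 1.0]
width: 0.0867
grip_force: 0.0
```

Call:
drive_tool(
  moves=[
    [[-0.02,0.04,0,0,0,0,1],[-0.02,0.045,0,0,0,0,1],[-0.02,0.045,0,0,0,0,1],[-0.02,0.045,0,0,0,0,1],[-0.019,0.032,0,0,0,0,1],[0,0,0,0,0,0,1],[0,0,0,0,0,0,1]],
  ],
)

```text
time: 20.2
ee_pos: [0.6203, 0.1993, 0.1393]
eef_rot: [0.708, 0.706, -0.0, -0.001]
ft_force: [-0.4, 1.5, -0.7]
width: 0.0871
grip_force: 0.0
```

```bash
python3 - <<'E'
from m import *
c,im=snap("wrist","w4.png");s=r.read_state();print(np.round(s["ee_pos"],4),np.round(s["eef_rot"],3))
print(disc(c,im,(60,60,20),(95,255,255),(.645,.253),.056,100))
d=r.place_of("wrist","green_tin_mid")[0];print(d,at_z(c,d["at"],.031).round(4))
c,im=snap("side","s4.png")
for q,z in(("gold_tin_mid",.047),("recess",.022)):
    for d in r.place_of("side",q)[:1]:print(q,d,at_z(c,d["at"],z).round(4))
print("gold mid if seated at", proj(c,[.413,.298,.047]))
cv2.imwrite("pics/c4.png",cv2.hconcat([cv2.resize(im[300:480,180:400,::-1].copy(),(400,327)),cv2.resize(cv2.imread("pics/w4.png"),(400,327))]))
E
```

```text
[0.6195 0.2004 0.1397] [ 0.707  0.707 -0.    -0.001]
(array([359.6, 170.3]), array([ 319,  129,   82,   84, 5330], dtype=int32), array([0.6447, 0.2552, 0.056 ]))
{'at': [358.4, 169.7], 'conf': 0.85} [0.6463 0.2531 0.031 ]
gold_tin_mid {'at': [311.0, 383.8], 'conf': 0.69} [0.4122 0.2925 0.047 ]
gold mid if seated at [308.87948319 386.58544811]
```

View pics/c4.png

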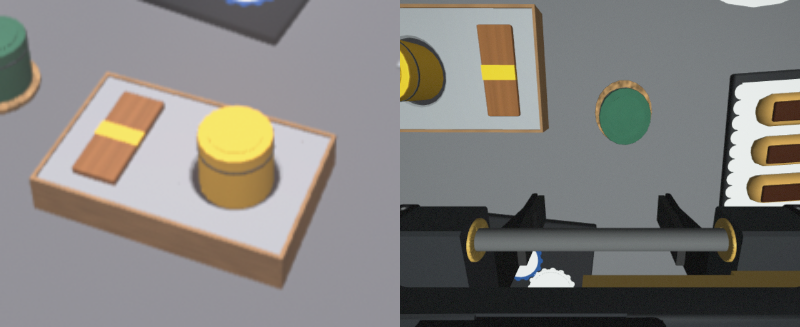

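The gold tin stands seated in the cutout. The green tin is in clear view at (360,170).

Call:
drive_tool(
  moves=[
    [[0.03,0.013,0,0,0,0,1],[0.024,0.012,0,0,0,0,1],[0,0,0.04,0,0,0,1],[0,0,0.04,0,0,0,1],[0,0,0.025,0,0,0,1],[0,0,0.011,0,0,0,1],[0,0,0,0,0,0,1],[0,0,0,0,0,0,0],[0,0,0,0,0,0,0],[0,0,0,0,0,0,0]],
  ],
)

```text
time: 21.45
ee_pos: [0.646, 0.2539, 0.0256]
eef_rot: [0.708, 0.707, 0.001, 0.001]
ft_force: [0.5, 0.3, 0.1]
width: 0.0705
grip_force: 0.0
```

Call:
drive_tool(
  moves=[
    [[0,0,0,0,0,0,0],[0,0,0,0,0,0,0],[0,0,0,0,0,0,0],[0,0,0,0,0,0,0],[0,0,0,0,0,0,0]],
  ],
)

```text
time: 21.95
ee_pos: [0.6454, 0.2536, 0.0245]
eef_rot: [0.707, 0.707, 0.0, 0.0]
ft_force: [-0.1, -0.4, 5.4]
width: 0.0544
grip_force: 25.0
```

Call:
drive_tool(
  moves=[
    [[0,0,-0.02,0,0,0,0],[0,0,-0.03,0,0,0,0],[-0.023,-0.012,-0.02,0,0,0,0],[-0.045,-0.018,0,0,0,0,0],[-0.045,-0.018,0,0,0,0,0],[-0.045,-0.018,0,0,0,0,0],[-0.045,-0.018,0,0,0,0,0],[-0.04,-0.018,0,0,0,0,0],[0,0,0.02,0,0,0,0],[0,0,0.02,0,0,0,0]],
  ],
)

```text
time: 22.95
ee_pos: [0.5427, 0.0082, 0.0537]
eef_rot: [0.709, 0.705, -0.0, 0.001]
ft_force: [0.8, -0.5, -1.4]
width: 0.0545
grip_force: 25.0
```

Call:
drive_tool(
  moves=[
    [[0,0,0.015,0,0,0,0],[0,0,0.005,0,0,0,0],[0,0,0,0,0,0,0],[0,0,0,0,0,0,0]],
  ],
)

```text
time: 23.35
ee_pos: [0.5434, 0.0112, 0.0346]
eef_rot: [0.707, 0.707, 0.0, 0.0]
ft_force: [-0.3, 0.0, -1.9]
width: 0.0544
grip_force: 25.0
```

Call:
drive_tool(
  moves=[
    [[0,0,0.002,0,0,0,0],[0,0,0.001,0,0,0,0],[0,0,0,0,0,0,0]],
  ],
)

```text
time: 23.65
ee_pos: [0.5431, 0.0107, 0.0312]
eef_rot: [0.707, 0.707, 0.0, 0.0]
ft_force: [-0.1, 0.5, -1.8]
width: 0.0544
grip_force: 25.0
```

Call:
drive_tool(
  moves=[
    [[0,0,0.001,0,0,0,0],[0,0,0,0,0,0,0]],
  ],
)

```text
time: 23.85
ee_pos: [0.5432, 0.0106, 0.0304]
eef_rot: [0.707, 0.707, 0.0, 0.0]
ft_force: [-1.0, 0.1, 2.8]
width: 0.0544
grip_force: 25.0
```

Call:
drive_tool(
  moves=[
    [[0,0,0.0005,0,0,0,0],[0,0,0,0,0,0,0]],
  ],
)

```text
time: 24.05
ee_pos: [0.5432, 0.0107, 0.0304]
eef_rot: [0.707, 0.707, -0.0, 0.0]
ft_force: [-3.9, -0.7, 8.9]
width: 0.0546
grip_force: 25.0
```

Call:
drive_tool(
  moves=[
    [[0,0,-0.0005,0,0,0,0.8],[0,0,0,0,0,0,1],[0,0,0,0,0,0,1],[0,0,0,0,0,0,1],[0,0,0,0,0,0,1],[0,0,-0.02,0,0,0,1],[0,0,-0.05,0,0,0,1],[0,0,-0.05,0,0,0,1],[-0.02,-0.01,-0.03,0,0,0,1],[-0.04,-0.015,0,0,0,0,1]],
  ],
)

```text
time: 25.05
ee_pos: [0.5205, -0.0464, 0.1848]
eef_rot: [0.705, 0.709, 0.003, 0.003]
ft_force: [0.8, -0.3, -1.1]
width: 0.0869
grip_force: 0.0
```

Call:
drive_tool(
  moves=[
    [[0,0,0,0,0,0,1],[0,0,0,0,0,0,1]],
  ],
)

```text
time: 25.25
ee_pos: [0.5176, -0.0504, 0.18]
eef_rot: [0.708, 0.706, -0.0, 0.0]
ft_force: [-0.3, 0.4, -0.2]
width: 0.0871
grip_force: 0.0
```

```bash
python3 - <<'E'
from m import *
c,im=snap("wrist","w5.png");s=r.read_state();print(np.round(s["ee_pos"],4),np.round(s["eef_rot"],3))
print("green",disc(c,im,(60,60,20),(95,255,255),(.5435,.0105),.062,60))
for q in((.486,-.031),(.496,.061)):print(disc(c,im,(0,0,190),(180,60,255),q,.013,25))
c,im=snap("top","t5.png")
for q,(lo,hi),p in(("red",((0,150,60),(8,255,255)),(.3985,-.25)),("blue",((105,120,60),(125,255,255)),(.508,-.263))):
    try:print(q,disc(c,im,lo,hi,p,.127,15))
    except Exception as e:print(q,e)
E
```

```text
[ 0.5178 -0.0491  0.1799] [ 0.708  0.707 -0.    -0.   ]
green (array([355.7, 156.3]), array([ 320,  120,   73,   74, 4227], dtype=int32), array([0.5426, 0.0122, 0.062 ]))
(array([287.4, 200.5]), array([ 255,  169,   66,   64, 3334], dtype=int32), array([ 0.4859, -0.03  ,  0.013 ]))
(array([295.9,  90.9]), array([ 261,   53,   71,   77, 4287], dtype=int32), array([0.4958, 0.0623, 0.013 ]))
red (array([490.2, 334.3]), array([480, 324,  22,  22, 345], dtype=int32), array([ 0.3983, -0.2497,  0.127 ]))
blue (array([496.6, 263. ]), array([486, 253,  22,  21, 367], dtype=int32), array([ 0.5073, -0.2635,  0.127 ]))
```

View pics/w5.png

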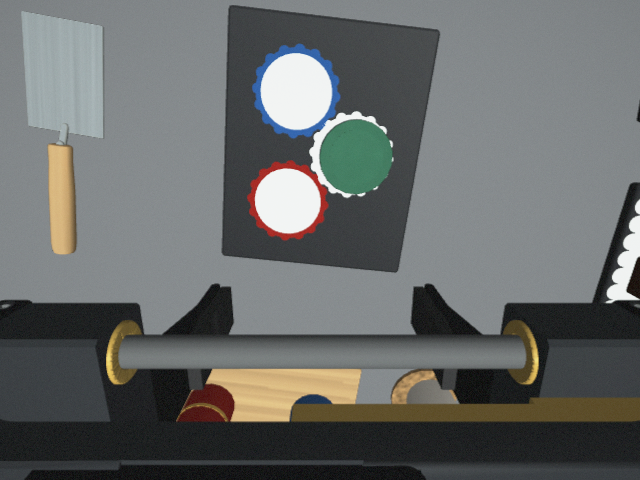

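The green tin is centred on the plain doily at (356,156), and both tube doilies are free. The tubes on the board are where I put them, so next I fetch the blue one.

Call:
drive_tool(
  moves=[
    [[-0.043,-0.002,0,0,0,0,1],[-0.045,-0.002,0,0,0,0,1],[-0.045,-0.002,0,0,0,0,1],[-0.045,-0.002,0,0,0,0,1],[-0.035,-0.002,0,0,0,0,1],[0,0,0,0,0,0,1],[0,0,0,0,0,0,1]],
  ],
)

```text
time: 26.05
ee_pos: [0.5081, -0.2614, 0.1794]
eef_rot: [0.707, 0.707, 0.0, -0.001]
ft_force: [0.0, 0.4, 0.0]
width: 0.0871
grip_force: 0.0
```

Call:
drive_tool(
  moves=[
    [[0,0,0.03,0,0,0,1],[0,0,0.03,0,0,0,1],[0,0,0.023,0,0,0,1],[0,0,0,0,0,0,0],[0,0,0,0,0,0,0],[0,0,0,0,0,0,0],[0,0,0,0,0,0,0],[0,0,0,0,0,0,0],[0,0,0,0,0,0,0],[0,0,0,0,0,0,0]],
  ],
)

```text
time: 27.05
ee_pos: [0.5079, -0.2626, 0.0977]
eef_rot: [0.708, 0.707, -0.0, 0.0]
ft_force: [-2.2, 0.7, 5.5]
width: 0.0496
grip_force: 25.0
```

Call:
drive_tool(
  moves=[
    [[0,0,0,0,0,0,0],[0,0,0,0,0,0,0],[0,0,0,0,0,0,0]],
  ],
)

```text
time: 27.35
ee_pos: [0.5079, -0.2625, 0.0977]
eef_rot: [0.708, 0.707, -0.0, 0.0]
ft_force: [-2.4, 0.6, 5.1]
width: 0.049
grip_force: 25.0
```

Call:
drive_tool(
  moves=[
    [[0,0,-0.02,0,0,0,0],[0,0,-0.03,0,0,0,0],[0,0,-0.03,0,0,0,0],[0.0235,-0.003,0,0,0,0,0],[0.04,-0.003,0,0,0,0,0],[0.04,-0.003,0,0,0,0,0],[0.04,-0.003,0,0,0,0,0],[0.04,0,0,0,0,0,0],[0.04,0,0,0,0,0,0],[0.04,0,0,0,0,0,0]],
  ],
)

```text
time: 28.35
ee_pos: [0.4954, 0.0027, 0.1768]
eef_rot: [0.708, 0.707, -0.0, 0.0]
ft_force: [0.6, 0.3, -3.3]
width: 0.0499
grip_force: 25.0
```

Call:
drive_tool(
  moves=[
    [[0.04,0,0,0,0,0,0],[0.02,0,0,0,0,0,0],[0,0,0,0,0,0,0],[0,0,0.03,0,0,0,0],[0,0,0.03,0,0,0,0],[0,0,0.012,0,0,0,0],[0,0,0.005,0,0,0,0],[0,0,0,0,0,0,0],[0,0,0,0,0,0,0]],
  ],
)

```text
time: 29.25
ee_pos: [0.4968, 0.0612, 0.1011]
eef_rot: [0.708, 0.707, 0.001, 0.001]
ft_force: [1.0, -0.2, -3.1]
width: 0.0498
grip_force: 25.0
```

Call:
drive_tool(
  moves=[
    [[0,0,0.002,0,0,0,0],[0,0,0,0,0,0,0],[0,0,0,0,0,0,0]],
  ],
)

```text
time: 29.55
ee_pos: [0.4962, 0.0612, 0.0984]
eef_rot: [0.707, 0.707, 0.0, 0.0]
ft_force: [-0.6, 0.1, -2.3]
width: 0.0493
grip_force: 25.0
```

Call:
drive_tool(
  moves=[
    [[0,0,0.001,0,0,0,0],[0,0,0,0,0,0,0],[0,0,0,0,0,0,0]],
  ],
)

```text
time: 29.85
ee_pos: [0.4963, 0.0614, 0.0977]
eef_rot: [0.707, 0.707, 0.0, 0.0]
ft_force: [-3.3, -0.6, 6.2]
width: 0.0494
grip_force: 25.0
```

Call:
drive_tool(
  moves=[
    [[0,0,0.001,0,0,0,0],[0,0,0,0,0,0,0]],
  ],
)

```text
time: 30.05
ee_pos: [0.4965, 0.0614, 0.0976]
eef_rot: [0.707, 0.707, -0.0, 0.001]
ft_force: [-7.3, -1.6, 18.3]
width: 0.0496
grip_force: 25.0
```

Call:
drive_tool(
  moves=[
    [[0,0,-0.001,0,0,0,0.8],[0,0,0,0,0,0,1],[0,0,0,0,0,0,1],[0,0,0,0,0,0,1],[0,0,0,0,0,0,1],[0,0,-0.02,0,0,0,1],[0,0,-0.04,0,0,0,1],[0,0,-0.02,0,0,0,1],[-0.041,-0.014,0,0,0,0,1],[-0.045,-0.014,0,0,0,0,1]],
  ],
)

```text
time: 31.05
ee_pos: [0.4681, -0.0243, 0.1777]
eef_rot: [0.706, 0.708, 0.001, 0.001]
ft_force: [0.2, -1.6, 0.4]
width: 0.0868
grip_force: 0.0
```

Call:
drive_tool(
  moves=[
    [[-0.045,-0.014,0,0,0,0,1],[-0.045,-0.014,0,0,0,0,1],[-0.045,-0.014,0,0,0,0,1],[-0.045,-0.014,0,0,0,0,1],[-0.045,-0.014,0,0,0,0,1],[0,0,0,0,0,0,1],[0,0,0,0,0,0,1]],
  ],
)

```text
time: 31.75
ee_pos: [0.3974, -0.2502, 0.1768]
eef_rot: [0.708, 0.706, 0.0, -0.0]
ft_force: [0.9, -0.4, -0.4]
width: 0.0868
grip_force: 0.0
```

Call:
drive_tool(
  moves=[
    [[0,0.001,0.03,0,0,0,1],[0,0,0.03,0,0,0,1],[0,0,0.02,0,0,0,1],[0,0,0,0,0,0,0],[0,0,0,0,0,0,0],[0,0,0,0,0,0,0],[0,0,0,0,0,0,0],[0,0,0,0,0,0,0],[0,0,0,0,0,0,0],[0,0,0,0,0,0,0]],
  ],
)

```text
time: 32.75
ee_pos: [0.3989, -0.25, 0.0976]
eef_rot: [0.708, 0.707, -0.0, 0.0]
ft_force: [-1.9, 0.0, 5.7]
width: 0.0494
grip_force: 25.0
```

Call:
drive_tool(
  moves=[
    [[0,0,0,0,0,0,0],[0,0,0,0,0,0,0],[0,0,0,0,0,0,0]],
  ],
)

```text
time: 33.05
ee_pos: [0.3989, -0.25, 0.0976]
eef_rot: [0.708, 0.707, -0.0, 0.0]
ft_force: [-0.6, -0.3, 5.9]
width: 0.0496
grip_force: 25.0
```

Call:
drive_tool(
  moves=[
    [[0,0,-0.02,0,0,0,0],[0,0,-0.03,0,0,0,0],[0.019,0.007,0,0,0,0,0],[0.04,0.016,0,0,0,0,0],[0.04,0.016,0,0,0,0,0],[0.04,0.016,0,0,0,0,0],[0.04,0.016,0,0,0,0,0],[0.025,0.01,0,0,0,0,0],[0.015,0.006,0,0,0,0,0],[0,0,0,0,0,0,0]],
  ],
)

```text
time: 34.05
ee_pos: [0.4863, -0.0281, 0.1469]
eef_rot: [0.706, 0.708, 0.0, -0.0]
ft_force: [0.7, -0.3, -1.7]
width: 0.0494
grip_force: 25.0
```

Call:
drive_tool(
  moves=[
    [[0,0,0.02,0,0,0,0],[0,0,0.02,0,0,0,0],[0,0,0.008,0,0,0,0],[0,0,0,0,0,0,0],[0,0,0,0,0,0,0]],
  ],
)

```text
time: 34.55
ee_pos: [0.4859, -0.0313, 0.0992]
eef_rot: [0.708, 0.707, -0.0, 0.0]
ft_force: [-0.6, 0.3, -1.0]
width: 0.0495
grip_force: 25.0
```

Call:
drive_tool(
  moves=[
    [[0,0,0.001,0,0,0,0],[0,0,0,0,0,0,0],[0,0,0,0,0,0,0]],
  ],
)

```text
time: 34.85
ee_pos: [0.486, -0.0309, 0.0983]
eef_rot: [0.708, 0.707, 0.0, 0.0]
ft_force: [0.3, 0.1, -2.1]
width: 0.0497
grip_force: 25.0
```

Call:
drive_tool(
  moves=[
    [[0,0,0.001,0,0,0,0],[0,0,0,0,0,0,0]],
  ],
)

```text
time: 35.05
ee_pos: [0.4861, -0.0308, 0.0971]
eef_rot: [0.707, 0.707, 0.0, 0.0]
ft_force: [0.6, 0.0, -1.3]
width: 0.0493
grip_force: 25.0
```

Call:
drive_tool(
  moves=[
    [[0,0,0.001,0,0,0,0],[0,0,0,0,0,0,0]],
  ],
)

```text
time: 35.25
ee_pos: [0.4862, -0.0307, 0.097]
eef_rot: [0.707, 0.707, -0.0, 0.0]
ft_force: [-5.2, -0.5, 12.1]
width: 0.0499
grip_force: 25.0
```

Contact made. I'll release, retreat and check.

Call:
drive_tool(
  moves=[
    [[0,0,-0.001,0,0,0,0.8],[0,0,0,0,0,0,1],[0,0,0,0,0,0,1],[0,0,0,0,0,0,1],[0,0,0,0,0,0,1],[0,0,-0.02,0,0,0,1],[0,0,-0.04,0,0,0,1],[0,0,-0.04,0,0,0,1],[-0.04,-0.01,-0.02,0,0,0,1],[-0.04,-0.01,0,0,0,0,1]],
  ],
)

```text
time: 36.25
ee_pos: [0.4674, -0.111, 0.2204]
eef_rot: [0.706, 0.708, 0.001, 0.003]
ft_force: [0.5, -0.4, -1.2]
width: 0.0868
grip_force: 0.0
```

Call:
drive_tool(
  moves=[
    [[-0.045,0,0,0,0,0,1],[-0.045,0,0,0,0,0,1],[-0.045,0,0,0,0,0,1],[0,0,0,0,0,0,1],[0,0,0,0,0,0,1],[0,0,0,0,0,0,1]],
  ],
)

```text
time: 36.85
ee_pos: [0.4661, -0.2444, 0.217]
eef_rot: [0.707, 0.707, 0.0, -0.0]
ft_force: [0.2, 0.6, 0.4]
width: 0.087
grip_force: 0.0
```

```bash
python3 - <<'E'
from m import *
c,im=snap("top","t6.png")
for q,lo,hi,p,z in(("red",(0,150,60),(8,255,255),(.486,-.031),.127),("blue",(105,120,60),(125,255,255),(.496,.061),.127),("green",(60,60,20),(95,255,255),(.543,.0105),.062),("gold",(22,150,100),(34,255,255),(.413,.298),.072)):
    try:print(q,disc(c,im,lo,hi,p,z,20))
    except Exception as e:print(q,e)
snap("side","s6.png")
E
```

```text
red (array([346.1, 278.4]), array([336, 268,  21,  22, 337], dtype=int32), array([ 0.4856, -0.0305,  0.127 ]))
blue (array([287.5, 272.5]), array([277, 262,  22,  22, 369], dtype=int32), array([0.4956, 0.0604, 0.127 ]))
green (array([319.4, 245.8]), array([305, 231,  30,  31, 727], dtype=int32), array([0.542 , 0.0108, 0.062 ]))
gold (array([147.2, 325.2]), array([131, 309,  33,  33, 866], dtype=int32), array([0.4135, 0.294 , 0.072 ]))
```

View pics/s6.png

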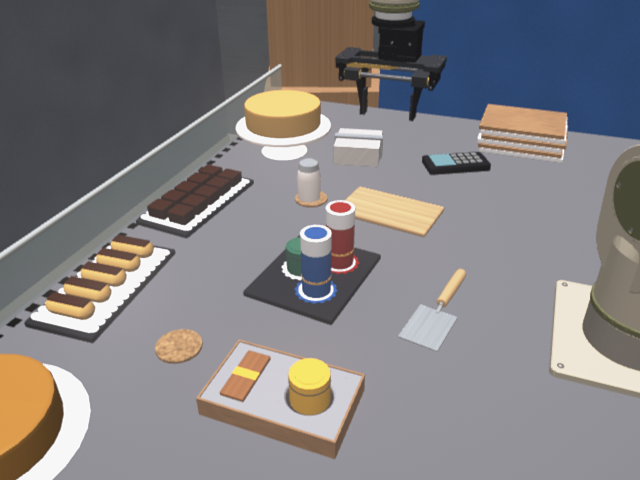

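The side view shows both tubes, the green tin and the gold tin upright where they belong, with the gripper clear. The measured centres match their targets.

```bash
python3 -c "
from bench import r
print(r.close_job())"
```

```text
the job is handed in; nothing more can be done
None
```

The job is done and handed in at about 37 s: the gold tin is seated in the foam cutout, the green tin is on the plain doily, each tube is back on the doily of its colour, and the shaker was not touched; the hand-in call returned no verdict.

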